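# Put the paints away in their matching holders

## Robot

A 7-joint arm with a two-finger parallel gripper is mounted at the origin on the work surface. World frame = base frame: x ahead of the robot, y to its left, z up, the work surface at z = 0. Lengths are in mm, angles in rad, forces in N, time in s.
With the tool pointing down it reaches from about 400 to 875 mm from the base axis. Payload 4.4 kg.
Tool frame: the origin (TCP) lies midway between the tips of the shut fingers; the grasp point (between the pads) lies 19 mm behind it; z points along the fingers, y is the line along which they close (so a half turn about z gives the same grasp; the last joint's range is limited). The gripper opens to 85 mm and grips with 20 to 120 N. Pads are 22 mm wide; open, the fingers measure 114 mm over their backs; the gripper's body (76 mm by 85 mm) begins 54 mm behind the grasp point. The pads swing forward as they close: fully open they stand 13 mm farther back than shut.
Start: joints at [1.245, 0.628, 0.038, 1.517, -0.027, 0.996, -0.02], TCP at [167.004, -628.194, 231.313] pointing down, gripper open.
Joint ranges: [-3.06, 3.06], [-0.37, 2.12], [-1.25, 1.32], [0.18, 2.47], [-1.1, 4.24], [0.23, 1.98], [-2.94, 2.94]. Speed limits (rad/s): [2.57, 2.57, 3.14, 3.14, 3.14, 3.14, 3.14].

## Interface

Orientations are given as [roll, pitch, yaw] about the fixed x, y, z axes, in that order (R = Rz(yaw) Ry(pitch) Rx(roll)).
In Python, from cell import ctrl gives the robot as it stands. The module is installed in compiled form; this text tells all that it offers.
- The arm moves only by the tool step_arm, never from a script. Its argument "commands" is one flat list of numbers, 7 for each row, row after row: the shift along the tool's x, y, z in cm, then the turn, a rotation vector about the tool's x, y, z in rad, then the opening, from 0 (shut) to 1 (fully open). A call has 1 to 10 rows; each row is the pose to reach, as a shift and turn from the pose commanded when the call began, along the tool's axes at that moment; what a row does not reach only later rows make up. A row lasts 1/10 s, in which the tool goes at most 50 mm and 8.59 degrees, less where a joint would pass 70% of its speed; a pose out of reach is approached as far as the arm can. A call with a gripper value outside its range is refused whole. The fingers move at their own pace and stop on an object; the grip force is fixed at half the most. Time passes only in rows, so rows that repeat a pose let the fingers close. It gives the time, the measured TCP pose, the force, the opening and the grip force at its end, in the units of the state.
- ctrl.read_state(): the state, without advancing time (a new reading comes with each control period).
- ctrl.get_image(name): name is "scene" or "top" or "wrist"; returns a dict with "image" (400x640x3 uint8, red, green, blue), "range_z" (400x640 float32, mm along the optical axis (not along the pixel's ray), 0 where there is no reading), "vfov" (degrees; the focal length in pixels is half the picture's height over the tangent of half this angle, whatever the lens; pixels are square), "cx", "cy" (the principal point, pixels), "world_to_cam" (4x4, takes a point from world to camera coordinates). Camera axes: x right, y down, z forward; pixel columns grow to the right and rows downward; lengths in mm; the calibration is good to about 2 mm. A picture is of the moment at which its call begins.
- ctrl.finish_job(): hands the job in; it is judged then, once.
The state is a dict: "clock": time; "qpos": joint angles; "qd": joint speeds; "tau": joint torques, N m; "eef_pos": TCP position; "tool_rot": TCP orientation; "force": force on the tool from outside, world axes, zero at the start; "torque": the same for the moment, N m; "width": finger opening in mm; "gripper_force": force on a finger pad.
Only numpy, scipy, OpenCV 4.12 (cv2) and the standard library are available. Lean on these libraries where they do the work, as an engineer would, in place of code of your own. Each camera call takes 0.05 s, during which the arm holds its last target. There are 200 camera calls.

## Task

Put the four paints away: stand each one upright in the well of the wooden holder that matches it, the holder of its own colour and its own size (the slim dropper bottles go in the small holders, the squat pots in the large ones). Set them down rather than drop them, don't knock any over, and leave the rinse cup and the miniature where they are.

Things in the scene. Friction and masses are not known exactly. Their poses are not given: they have to be found in the camera images.
- red_dropper: tall slim red dropper bottle of paint, loose, standing upright: red body 28 mm across from its foot to 52 mm up with a pale paper label, then a narrower red cap (19 mm across, tapering) to 80 mm. Origin: centre of its underside; z up along its axis. 25 to 50 g. Belongs in the red small holder.
- red_pot: squat round paint pot with a red lid, loose, standing upright: 46 mm across, 46 mm tall, lower 28 mm white, upper 18 mm the red lid (fixed). Origin: centre of its underside; z up along its axis. 40 to 80 g. Belongs in the red large holder.
- red_small_holder: small square light-wood holder block, 60 x 60 mm, 18 mm high, fixed to the bench, with an open round well 44 mm across in its middle whose floor is painted red and red dots on its corners; the well's floor is 6 mm above the bench (12 mm deep). Origin: centre of its underside, below the middle of the well; z up, x and y along its sides.
- red_large_holder: large square light-wood holder block, 84 x 84 mm, 18 mm high, fixed to the bench, with an open round well 64 mm across in its middle whose floor is painted red and red dots on its corners; the well's floor is 6 mm above the bench (12 mm deep). Origin: centre of its underside, below the middle of the well; z up, x and y along its sides.
- blue_dropper: tall slim blue dropper bottle of paint, loose, standing upright: blue body 28 mm across from its foot to 52 mm up with a pale paper label, then a narrower blue cap (19 mm across, tapering) to 80 mm. Origin: centre of its underside; z up along its axis. 25 to 50 g. Belongs in the blue small holder.
- blue_pot: squat round paint pot with a blue lid, loose, standing upright: 46 mm across, 46 mm tall, lower 28 mm white, upper 18 mm the blue lid (fixed). Origin: centre of its underside; z up along its axis. 40 to 80 g. Belongs in the blue large holder.
- blue_small_holder: small square light-wood holder block, 60 x 60 mm, 18 mm high, fixed to the bench, with an open round well 44 mm across in its middle whose floor is painted blue and blue dots on its corners; the well's floor is 6 mm above the bench (12 mm deep). Origin: centre of its underside, below the middle of the well; z up, x and y along its sides.
- blue_large_holder: large square light-wood holder block, 84 x 84 mm, 18 mm high, fixed to the bench, with an open round well 64 mm across in its middle whose floor is painted blue and blue dots on its corners; the well's floor is 6 mm above the bench (12 mm deep). Origin: centre of its underside, below the middle of the well; z up, x and y along its sides.
- rinse_cup: white ceramic rinse cup, empty, 74 mm across the rim, 85 mm tall, standing at the robot's right beside the work; a bystander to leave alone. Origin: centre of its underside.
- figure: painted miniature soldier in green and grey on a round black base 50 mm across, 62 mm tall, standing at the robot's left beside the work; a bystander to leave alone. Origin: centre of its underside.
Mind the look-alikes: they are no part of the job. What is shaped like the red_dropper but turquoise or yellow is not meant.

How it is judged (in metres and radians):
At the end, for the whole second after the job is handed in: Each of the four paints stands on the floor of the well of its own holder (red dropper: red small, blue dropper: blue small, red pot: red large, blue pot: blue large): underside 3 to 9 mm above the holder's underside, within 11 mm of its middle, within 0.1 rad of upright, let go and at rest (horizontal distance between red_dropper and red_small_holder below 0.011 m and z of red_dropper in the frame of red_small_holder between 0.003 and 0.009 m and angle between each of red_dropper, blue_dropper, red_pot, blue_pot's own z axis and vertical below 0.1 rad and linear speed of each of red_dropper, blue_dropper, red_pot, blue_pot below 0.02 m/s and horizontal distance between blue_dropper and blue_small_holder below 0.011 m and z of blue_dropper in the frame of blue_small_holder between 0.003 and 0.009 m and horizontal distance between red_pot and red_large_holder below 0.011 m and z of red_pot in the frame of red_large_holder between 0.003 and 0.009 m and horizontal distance between blue_pot and blue_large_holder below 0.011 m and z of blue_pot in the frame of blue_large_holder between 0.003 and 0.009 m); the robot touches nothing.
It fails at once if a paint is knocked over or laid down (tilted more than 1 rad) (angle between any of red_dropper, blue_dropper, red_pot, blue_pot's own z axis and vertical above 1 rad).
It fails at once if a paint is dropped or thrown (faster than 0.7 m/s, as after a fall of 25 mm, with the fingers off it) ((linear speed of red_dropper above 0.7 m/s and contact force between red_dropper and the fingers below 0.05 N) or (linear speed of blue_dropper above 0.7 m/s and contact force between blue_dropper and the fingers below 0.05 N) or (linear speed of red_pot above 0.7 m/s and contact force between red_pot and the fingers below 0.05 N) or (linear speed of blue_pot above 0.7 m/s and contact force between blue_pot and the fingers below 0.05 N)).
It fails at once if the rinse cup is moved more than 20 mm (distance of rinse_cup from where it was at the start of the episode above 0.02 m).
It fails at once if the miniature is moved more than 20 mm (distance of figure from where it was at the start of the episode above 0.02 m).
It also fails if it takes over 112 s, if anything falls off the work surface, if the arm or the gripper's body presses on something with over 40 N, if the wrist force passes 120 N, or if a joint passes its speed limit or range.

## Working session

There is one attempt and no reset: what is moved stays moved. The work goes in short steps, Python scripts to look and compute and a tool call to move; the robot and the scene stay as the last step left them, time stands still between calls to the robot, and variables do not carry over. Pictures are saved under pics/ and viewed, at most 14 in all, crops included, and the job is handed in when it is done.

Besides the shell and the picture viewer there is one more tool, called as name(argument=value, ...), one argument or row to a line, values as JSON. step_arm: Moves the arm, as the interface text tells. Its arguments: {"type":"object","properties":{"commands":{"type":"array"}},"required":["commands"]}

```bash
mkdir -p pics; cat > h.py <<'E'
from cell import ctrl
import numpy as np, cv2
def grab(n,f=None):
    d=ctrl.get_image(n)
    if f: cv2.imwrite('pics/'+f,cv2.cvtColor(d['image'],cv2.COLOR_RGB2BGR))
    return d
def ray(d,u,v,z):
    "pixel -> world point on plane height z"
    f=d['image'].shape[0]/2/np.tan(np.radians(d['vfov'])/2)
    T=np.linalg.inv(d['world_to_cam']); r=T[:3,:3]@np.array([(u-d['cx'])/f,(v-d['cy'])/f,1]); o=T[:3,3]
    return o+r*(z-o[2])/r[2]
def dep(d,u,v):
    f=d['image'].shape[0]/2/np.tan(np.radians(d['vfov'])/2)
    z=float(d['range_z'][int(v),int(u)]); T=np.linalg.inv(d['world_to_cam'])
    return T[:3,:3]@np.array([(u-d['cx'])/f*z,(v-d['cy'])/f*z,z])+T[:3,3]
E
python3 - <<'E'
from h import *
for n in('scene','top'):
    d=grab(n,n+'0.png'); print(n,d['vfov'],d['cx'],d['cy'],np.linalg.inv(d['world_to_cam'])[:3].round(2).tolist())
s=ctrl.read_state();print(s)
E
```

```text
scene 47.158200523373345 324.33821403487036 197.57166359911338 [[0.56, 0.48, -0.68, 1295.37], [0.83, -0.34, 0.44, -498.82], [-0.02, -0.81, -0.58, 690.14]]
top 45.44027264477428 314.49137537523677 192.98034113926875 [[0.01, -0.99, 0.13, 367.87], [-1.0, -0.01, 0.0, 11.27], [-0.0, -0.13, -0.99, 1270.0]]
{'clock': 0.1, 'qpos': array([ 1.24522659,  0.62930056,  0.03846931,  1.51826955, -0.02698296,
        0.9962945 , -0.02001274]), 'qd': array([-0.00191469, -0.00186462,  0.00086294, -0.00406015, -0.00113726,
       -0.0003221 , -0.00226567]), 'tau': array([ 3.57673292e-03, -5.64525855e+01,  1.23041421e+00, -1.93973529e+01,
        1.11744451e-02,  5.41596630e-03, -7.14747387e-06]), 'eef_pos': array([ 166.82334875, -627.64421297,  230.45059278]), 'tool_rot': array([-3.13984003e+00,  4.90305417e-05,  2.59746412e-01]), 'force': array([-0.0403617 ,  0.45946476,  0.18403306]), 'torque': array([-0.05336708, -0.03906229,  0.05309296]), 'gripper_force': 0.0, 'width': 85.55798657181259}
```

View pics/top0.png

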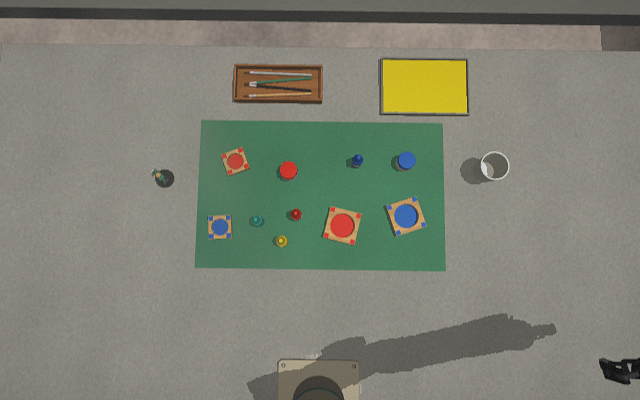

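View pics/scene0.png

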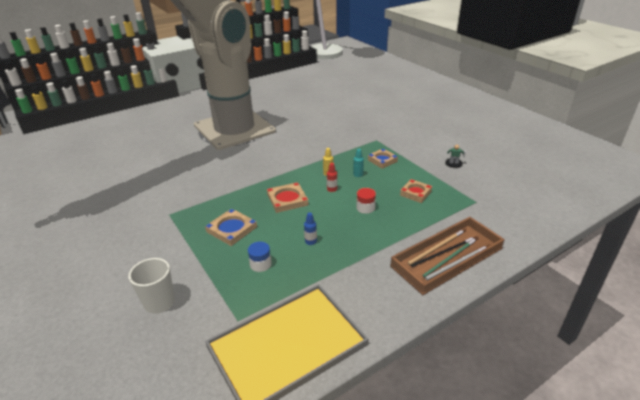

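The top view shows red dropper (296,214), red pot (288,170), blue dropper (357,160) and blue pot (405,160). The holders are red small (235,161), blue small (220,227), red large (342,225) and blue large (406,215). The look-alikes are turquoise (257,221) and yellow (281,241). I'll enlarge it to confirm.

```bash
python3 - <<'E'
from h import *
d=grab('top'); im=cv2.cvtColor(d['image'],cv2.COLOR_RGB2BGR)
cv2.imwrite('pics/crop1.png',cv2.resize(im[140:260,190:450],None,fx=3,fy=3,interpolation=cv2.INTER_CUBIC))
hsv=cv2.cvtColor(im,cv2.COLOR_BGR2HSV);H,S,V=cv2.split(hsv)
red=((H<6)|(H>172))&(S>170)&(V>70); blue=(H>103)&(H<128)&(S>130)&(V>50)
for nm,m in(('red',red),('blue',blue)):
    m=m.astype(np.uint8); m[:130]=0;m[265:]=0;m[:,:190]=0;m[:,450:]=0
    n,l,st,c=cv2.connectedComponentsWithStats(m)
    for i in range(1,n):
        if st[i,4]>25:
            u,v=st[i,0]+(st[i,2]-1)/2,st[i,1]+(st[i,3]-1)/2
            print(nm,c[i].round(1),st[i].tolist(),'bbox',u,v,*[(z,ray(d,*c[i],z)[:2].round(1).tolist()) for z in (6,46,65)],'dep',dep(d,*c[i].round()).round(0))
E
```

```text
red [235.7 161.1] [228, 155, 15, 14, 147] bbox 235.0 161.5 (6, [614.1, 229.6]) (46, [606.3, 222.7]) (65, [602.6, 219.4]) dep [615. 229.   3.]
red [288.  169.7] [280, 162, 17, 17, 231] bbox 288.0 170.0 (6, [592.5, 88.3]) (46, [585.3, 85.9]) (65, [582.0, 84.7]) dep [585.  86.  44.]
red [296.2 213.8] [291, 209, 10, 11, 68] bbox 295.5 214.0 (6, [474.1, 64.1]) (46, [470.7, 62.4]) (65, [469.1, 61.6]) dep [468.  62.  77.]
red [341.8 225.2] [331, 214, 23, 23, 423] bbox 342.0 225.0 (6, [445.4, -57.0]) (46, [442.9, -54.9]) (65, [441.8, -53.8]) dep [446. -58.   5.]
blue [406.3 160. ] [398, 152, 18, 17, 238] bbox 406.5 160.0 (6, [623.3, -229.6]) (46, [615.2, -222.0]) (65, [611.3, -218.3]) dep [ 615. -221.   49.]
blue [357.4 159.4] [353, 155, 10, 10, 83] bbox 357.5 159.5 (6, [623.0, -97.9]) (46, [614.9, -94.4]) (65, [611.1, -92.8]) dep [610. -91.  78.]
blue [405.5 215.7] [395, 205, 22, 23, 399] bbox 405.5 216.0 (6, [472.9, -225.9]) (46, [469.6, -218.4]) (65, [468.0, -214.8]) dep [ 472. -227.    4.]
blue [219.8 226.8] [213, 220, 15, 15, 175] bbox 220.0 227.0 (6, [436.9, 265.5]) (46, [434.7, 257.5]) (65, [433.6, 253.7]) dep [436. 264.   9.]
```

View pics/crop1.png

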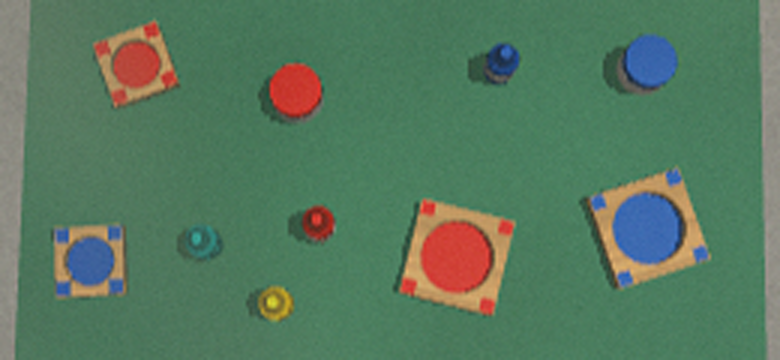

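The enlarged crop confirms it. Of the two small droppers in question, the red one at crop (318,222) is pure red, while turquoise (202,240) and yellow (274,302) are the look-alikes. I'm starting with the blue pot, moving to above it and levelling the yaw.

step_arm(
  commands=[53.7,-27.7,2.1,0,0,0.2597,1,53.7,-27.7,2.1,0,0,0.2597,1,53.7,-27.7,2.1,0,0,0.2597,1,53.7,-27.7,2.1,0,0,0.2597,1,53.7,-27.7,2.1,0,0,0.2597,1,53.7,-27.7,2.1,0,0,0.2597,1,53.7,-27.7,2.1,0,0,0.2597,1,53.7,-27.7,2.1,0,0,0.2597,1,53.7,-27.7,2.1,0,0,0.2597,1,53.7,-27.7,2.1,0,0,0.2597,1],
)

```text
clock: 1.15
eef_pos: [538.5, -291.1, 213.8]
tool_rot: [-3.142, 0.0, 0.0]
force: [0.3, -0.9, -0.2]
width: 85.2
gripper_force: 0.0
```

step_arm(
  commands=[3.5,-3.2,0.4,0,0,0,1,7,-6.4,0.4,0,0,0,1,7,-6.4,0.4,0,0,0,1,7,-6.4,0.4,0,0,0,1],
)

```text
clock: 1.55
eef_pos: [607.9, -227.0, 209.2]
tool_rot: [-3.141, 0.001, 0.004]
force: [-1.1, -1.2, 0.4]
width: 85.4
gripper_force: 0.0
```

```bash
python3 - <<'E'
from h import *
d=grab('wrist','w1.png'); s=ctrl.read_state(); print(s['eef_pos'],s['tool_rot'],s['clock'],np.linalg.inv(d['world_to_cam'])[:3].round(3).tolist(),d['vfov'])
E
```

```text
[ 606.71243585 -229.03602795  209.45300935] [3.14099353e+00 1.49516155e-03 4.08756091e-04] 1.6 [[0.004, -0.961, -0.276, 678.376], [-1.0, -0.004, -0.001, -226.866], [-0.0, 0.276, -0.961, 351.53]] 62.4922496436064
```

View pics/w1.png

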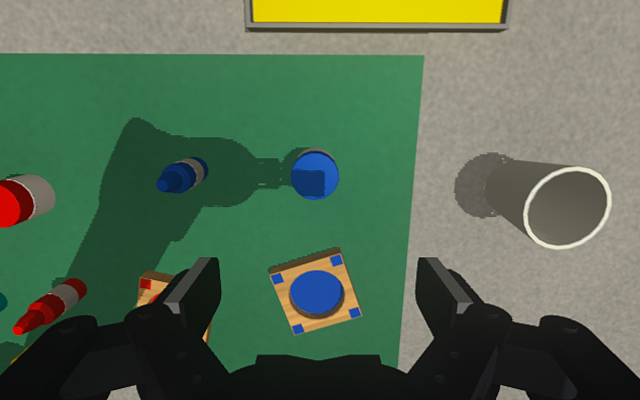

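Wrist view: blue pot lid around (315,175), blue large holder with corner dots at (277,279), (336,260), (354,316), (298,329), and blue dropper (183,175).

```bash
cat >> h.py <<'E'
def blobs(d,lo=40):
    hsv=cv2.cvtColor(d['image'],cv2.COLOR_RGB2HSV);H,S,V=cv2.split(hsv)
    for nm,m in(('red',((H<6)|(H>172))&(S>150)&(V>50)),('blue',(H>103)&(H<128)&(S>130)&(V>40))):
        n,l,st,c=cv2.connectedComponentsWithStats(m.astype(np.uint8))
        for i in range(1,n):
            if st[i,4]>lo:
                (u,v),r=cv2.minEnclosingCircle(np.argwhere(l==i)[:,::-1].astype(np.float32))
                print(nm,c[i].round(1),st[i].tolist(),*[(z,ray(d,*c[i],z)[:2].round(1).tolist()) for z in (6,18,46)],'dep',dep(d,*c[i].round()).round(0))
E
python3 - <<'E'
from h import *
blobs(grab('wrist'))
E
```

```text
red [ 12.7 203.1] [0, 180, 31, 47, 1143] (6, [578.5, 103.1]) (18, [582.0, 91.6]) (46, [590.0, 64.7]) dep [590.  65.  45.]
red [ 75.1 285.9] [60, 278, 25, 23, 236] (6, [477.4, 55.6]) (18, [484.3, 45.8]) (46, [500.5, 22.7]) dep [479.  53.   9.]
red [143.1 282.9] [138, 278, 11, 11, 93] (6, [481.3, -24.8]) (18, [488.1, -31.8]) (46, [504.0, -48.4]) dep [488. -32.  18.]
red [154.  297.3] [149, 292, 13, 12, 59] (6, [462.2, -34.9]) (18, [469.7, -41.7]) (46, [487.1, -57.4]) dep [462. -35.   5.]
red [ 37.8 313.2] [10, 294, 53, 41, 1132] (6, [440.5, 108.1]) (18, [448.7, 96.4]) (46, [467.9, 69.1]) dep [477.  57.  59.]
blue [311.8 173.6] [288, 150, 48, 48, 1804] (6, [611.2, -223.0]) (18, [613.5, -223.2]) (46, [618.9, -223.7]) dep [ 618. -224.   46.]
blue [199.4 164.6] [189, 156, 16, 23, 89] (6, [620.9, -104.5]) (18, [622.8, -108.8]) (46, [627.4, -118.9]) dep [ 622. -107.   13.]
blue [173.6 176.9] [153, 161, 40, 31, 918] (6, [607.6, -75.7]) (18, [610.0, -81.0]) (46, [615.6, -93.4]) dep [ 619. -102.   65.]
blue [334.1 258.8] [328, 253, 13, 12, 95] (6, [512.2, -248.0]) (18, [517.9, -247.4]) (46, [531.3, -245.8]) dep [ 517. -247.   17.]
blue [314.4 290.2] [289, 269, 52, 43, 1744] (6, [471.7, -225.4]) (18, [478.8, -225.6]) (46, [495.5, -225.8]) dep [ 472. -225.    6.]
blue [274.9 277.2] [269, 272, 13, 11, 89] (6, [488.8, -179.4]) (18, [495.3, -181.2]) (46, [510.6, -185.2]) dep [ 497. -182.   20.]
blue [352.8 310.9] [348, 306, 11, 11, 80] (6, [443.7, -271.5]) (18, [451.8, -270.1]) (46, [470.7, -266.6]) dep [ 452. -270.   18.]
blue [296.  327.6] [291, 323, 11, 10, 76] (6, [420.2, -202.8]) (18, [429.1, -203.7]) (46, [450.0, -205.8]) dep [ 430. -204.   19.]
```

step_arm(
  commands=[1.0,-0.5,4,0,0,0,1,1.0,-0.5,8,0,0,0,1,1.0,-0.5,11,0,0,0,1,1.0,-0.5,13,0,0,0,1,1.0,-0.5,13,0,0,0,1,1.0,-0.5,13,0,0,0,1],
)

```text
clock: 2.25
eef_pos: [616.8, -225.4, 80.5]
tool_rot: [3.141, 0.0, -0.002]
force: [1.2, 0.3, 0.4]
width: 85.2
gripper_force: 0.0
```

step_arm(
  commands=[0,-0.2,3,0,0,0,1,0,-0.2,5,0,0,0,1,0,-0.2,6.5,0,0,0,1,0,-0.2,6.5,0,0,0,1,0,-0.2,6.5,0,0,0,0.7,0,-0.2,6.5,0,0,0,0.4,0,-0.2,6.5,0,0,0,0.4,0,-0.2,6.5,0,0,0,0.3,0,-0.2,6.5,0,0,0,0.3,0,-0.2,6.5,0,0,0,0.3],
)

```text
clock: 3.25
eef_pos: [618.6, -222.2, 16.6]
tool_rot: [3.141, -0.003, -0.0]
force: [-0.1, -0.1, 7.0]
width: 44.6
gripper_force: 61.3
```

step_arm(
  commands=[0,0,-2,0,0,0,0.3,0,0,-5,0,0,0,0.3,-3,0.1,-6,0,0,0,0.3,-7,0.2,-6,0,0,0,0.3,-11,0.3,-6,0,0,0,0.3,-14.0,0.3,-6,0,0,0,0.3,-14.5,0.3,-6,0,0,0,0.3,-14.5,0.3,-6,0,0,0,0.3,-14.5,0.3,-6,0,0,0,0.3,-14.5,0.3,-6,0,0,0,0.3],
)

```text
clock: 4.25
eef_pos: [474.2, -224.7, 75.1]
tool_rot: [3.141, -0.002, 0.001]
force: [0.8, -0.2, -0.6]
width: 44.3
gripper_force: 61.2
```

```bash
python3 - <<'E'
from h import *
d=grab('wrist','w2.png'); blobs(d); print(ctrl.read_state()['eef_pos'])
E
```

```text
red [  9.9 202.4] [0, 192, 21, 22, 338] (6, [484.9, -19.8]) (18, [488.3, -31.4]) (46, [496.1, -58.5]) dep [488. -31.  18.]
red [122.5 226.7] [113, 217, 20, 21, 326] (6, [467.8, -92.0]) (18, [472.2, -99.5]) (46, [482.3, -117.0]) dep [ 472. -100.   19.]
red [ 73.  257.1] [32, 218, 84, 78, 4910] (6, [445.3, -53.8]) (18, [450.9, -63.5]) (46, [464.0, -86.1]) dep [445. -54.   6.]
red [ 11.5 298.3] [3, 290, 18, 18, 269] (6, [412.6, -2.6]) (18, [420.1, -15.2]) (46, [437.5, -44.6]) dep [421. -16.  19.]
red [113.8 317.5] [106, 310, 19, 17, 204] (6, [396.6, -74.2]) (18, [405.0, -82.7]) (46, [424.5, -102.6]) dep [404. -83.  18.]
blue [93.4  2. ] [76, 0, 34, 6, 145] (6, [603.2, -97.2]) (18, [599.9, -104.4]) (46, [592.1, -121.3]) dep [603. -98.   8.]
blue [354.5 155. ] [343, 143, 24, 25, 367] (6, [516.7, -248.3]) (18, [518.3, -246.9]) (46, [521.9, -243.8]) dep [ 518. -247.   19.]
blue [318.6 200.9] [272, 176, 93, 62, 3134] (6, [486.2, -225.4]) (18, [489.5, -225.3]) (46, [497.1, -225.2]) dep [ 486. -226.    6.]
blue [247.  191.4] [236, 181, 23, 22, 335] (6, [492.6, -178.1]) (18, [495.6, -180.7]) (46, [502.4, -186.9]) dep [ 496. -181.   17.]
blue [317.7 289.1] [261, 231, 115, 116, 10585] (6, [420.3, -224.9]) (18, [427.4, -224.8]) (46, [443.8, -224.8]) dep [ 478. -225.  104.]
blue [389.7 252. ] [384, 246, 12, 13, 98] (6, [449.4, -274.9]) (18, [454.8, -272.0]) (46, [467.3, -265.4]) dep [ 455. -272.   19.]
[ 473.85440376 -224.58738195   74.93307153]
```

View pics/w2.png

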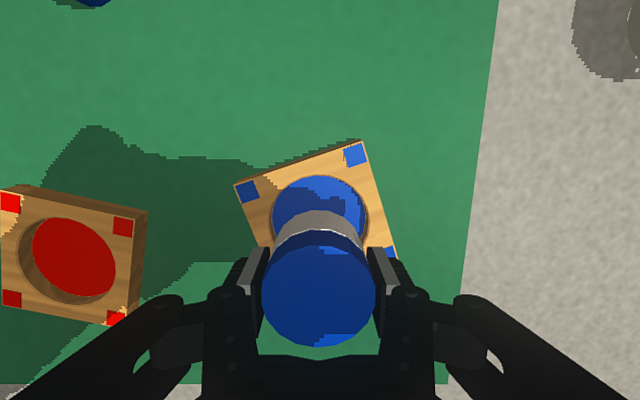

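Blue pot is centred in the grip over the blue well, lid at (318,296). I'll lower it and release.

step_arm(
  commands=[0,0.1,2,0,0,0,0.3,0,0.1,4,0,0,0,0.3,0,0.1,4.7,0,0,0,0.3,0,0.1,5.0,0,0,0,0.3,0,0.1,5.2,0,0,0,0.3,0,0.1,5.2,0,0,0,0.3,0,0.1,5.2,0,0,0,0.3],
)

```text
clock: 5.0
eef_pos: [472.9, -225.9, 23.5]
tool_rot: [3.141, -0.001, 0.0]
force: [-0.5, 1.3, -0.7]
width: 44.4
gripper_force: 61.2
```

step_arm(
  commands=[0,0,0.1,0,0,0,0.3,0,0,0.1,0,0,0,0.3,0,0,0.1,0,0,0,0.6,0,0,0.1,0,0,0,0.8,0,0,0.1,0,0,0,1,0,0,0.1,0,0,0,1,0,0,-3,0,0,0,1,0,0,-7,0,0,0,1,0,0,-12,0,0,0,1,0,0,-12,0,0,0,1],
)

```text
clock: 6.0
eef_pos: [476.1, -227.6, 148.6]
tool_rot: [3.137, -0.01, -0.0]
force: [1.0, -0.8, -0.7]
width: 85.5
gripper_force: 0.0
```

step_arm(
  commands=[3.5,-4,0,0,0,0,1,7,-8,0,0,0,0,1,9.7,-12,0,0,0,0,1,9.7,-13.4,0,0,0,0,1,9.7,-13.4,0,0,0,0,1,9.7,-13.4,0,0,0,0,1],
)

```text
clock: 6.6
eef_pos: [568.5, -92.4, 142.4]
tool_rot: [3.141, 0.002, 0.0]
force: [-0.3, 0.3, 0.1]
width: 85.7
gripper_force: 0.0
```

```bash
python3 - <<'E'
from h import *
d=grab('wrist','w3.png'); blobs(d,200); print(ctrl.read_state()['eef_pos'],np.linalg.inv(d['world_to_cam'])[:3,3])
E
```

```text
red [ 83.5 178.3] [47, 148, 74, 62, 3572] (6, [581.6, 108.8]) (18, [584.1, 100.1]) (46, [589.9, 79.9]) dep [590.  81.  45.]
red [281.3 317.1] [250, 293, 64, 50, 2468] (6, [443.8, -57.1]) (18, [452.2, -58.6]) (46, [471.8, -62.2]) dep [444. -57.   6.]
red [127.  308.1] [111, 297, 39, 27, 447] (6, [453.9, 91.8]) (18, [461.9, 83.8]) (46, [480.5, 65.3]) dep [485.  61.  52.]
blue [320.9 142.6] [302, 123, 39, 40, 1179] (6, [612.0, -95.3]) (18, [613.2, -95.1]) (46, [615.9, -94.8]) dep [619. -95.  80.]
blue [482.4 285.7] [451, 265, 56, 47, 635] (6, [478.1, -248.7]) (18, [485.0, -242.0]) (46, [501.2, -226.3]) dep [ 494. -233.   34.]
[568.32706452 -93.56612014 142.62042577] [639.03082664 -92.30422289 284.69074025]
```

View pics/w3.png

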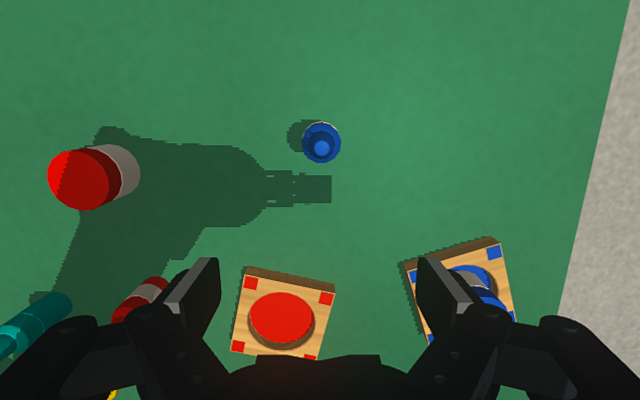

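Blue dropper sits at (321,142), i.e. about (615.5,-94.5). I'll move over it, go down and grip.

step_arm(
  commands=[3,0.1,0,0,0,0,1,4.7,0.1,0,0,0,0,1,4.7,0.1,1,0,0,0,1,4.7,0.1,4,0,0,0,1,4.7,0.1,8,0,0,0,1,4.7,0.1,11,0,0,0,1,4.7,0.1,12.3,0,0,0,1,4.7,0.1,12.3,0,0,0,1,4.7,0.1,12.3,0,0,0,1],
)

```text
clock: 7.55
eef_pos: [616.5, -93.6, 20.8]
tool_rot: [3.141, -0.001, -0.001]
force: [0.1, 0.0, 0.9]
width: 85.1
gripper_force: 0.0
```

step_arm(
  commands=[0,0,0,0,0,0,0.7,0,0,0,0,0,0,0.4,0,0,0,0,0,0,0.1,0,0,0,0,0,0,0.1,0,0,0,0,0,0,0.1,0,0,0,0,0,0,0.1,0,0,0,0,0,0,0.1,0,0,0,0,0,0,0.1],
)

```text
clock: 8.35
eef_pos: [616.8, -92.7, 20.8]
tool_rot: [3.142, -0.001, 0.0]
force: [-0.8, 0.8, 5.3]
width: 26.5
gripper_force: 58.7
```

step_arm(
  commands=[0,0,-2,0,0,0,0.1,0,0,-6,0,0,0,0.1,0,0,-10,0,0,0,0.1,-1,-2,-11.5,0,0,0,0.1,-3,-6,-11.5,0,0,0,0.1,-5,-10,-11.5,0,0,0,0.1,-7,-14,-11.5,0,0,0,0.1,-9,-18,-11.5,0,0,0,0.1,-11,-22,-11.5,0,0,0,0.1,-13,-26,-11.5,0,0,0,0.1],
)

```text
clock: 9.35
eef_pos: [485.3, 168.8, 135.0]
tool_rot: [-3.141, -0.0, -0.0]
force: [0.9, 0.5, -0.4]
width: 26.4
gripper_force: 59.0
```

step_arm(
  commands=[-2,-4,0,0,0,0,0.1,-4,-8,0,0,0,0,0.1,-5,-9.8,0,0,0,0,0.1,-5,-9.8,0,0,0,0,0.1,-5,-9.8,0,0,0,0,0.1,-5,-9.8,0,0,0,0,0.1],
)

```text
clock: 9.95
eef_pos: [437.1, 263.7, 135.0]
tool_rot: [3.141, -0.001, -0.002]
force: [-0.4, 0.4, 0.3]
width: 26.5
gripper_force: 59.1
```

```bash
python3 - <<'E'
from h import *
d=grab('wrist','w4.png'); blobs(d,60); print(ctrl.read_state()['eef_pos'],np.linalg.inv(d['world_to_cam'])[:3,3])
E
```

```text
red [346.8   1.9] [340, 0, 18, 7, 69] (6, [582.9, 242.0]) (18, [579.5, 243.0]) (46, [571.8, 245.2]) dep [579. 243.  19.]
red [587.8   7.7] [555, 0, 75, 21, 1075] (6, [578.8, 65.3]) (18, [575.7, 74.1]) (46, [568.3, 94.5]) dep [568.  95.  47.]
red [553.6 143.4] [542, 138, 27, 16, 140] (6, [480.6, 71.3]) (18, [481.8, 79.8]) (46, [484.6, 99.7]) dep [481.  74.  10.]
red [605.3 161.8] [572, 141, 68, 41, 2208] (6, [465.5, 25.6]) (18, [467.3, 36.1]) (46, [471.7, 60.6]) dep [473.  72.  59.]
blue [343.9 168.4] [337, 161, 15, 15, 201] (6, [460.5, 241.7]) (18, [462.5, 242.7]) (46, [467.4, 244.9]) dep [463. 243.  19.]
blue [286.1 172.1] [279, 165, 15, 15, 200] (6, [457.4, 289.8]) (18, [459.6, 288.6]) (46, [464.8, 285.9]) dep [460. 289.  18.]
blue [316.8 194.6] [292, 172, 50, 47, 1821] (6, [438.0, 264.2]) (18, [441.1, 264.2]) (46, [448.2, 264.1]) dep [438. 264.   6.]
blue [346.4 223.1] [340, 217, 14, 13, 179] (6, [412.4, 238.6]) (18, [416.6, 239.7]) (46, [426.4, 242.3]) dep [417. 240.  18.]
blue [309.9 230.4] [284, 220, 61, 27, 536] (6, [405.7, 270.4]) (18, [410.2, 270.1]) (46, [420.7, 269.4]) dep [450. 267. 123.]
blue [317.7 303.3] [283, 252, 70, 109, 5701] (6, [333.0, 263.7]) (18, [340.7, 263.7]) (46, [358.7, 263.7]) dep [445. 264. 181.]
[437.22728893 263.60451873 134.9910293 ] [507.38351487 263.62187602 277.40142166]
```

View pics/w4.png

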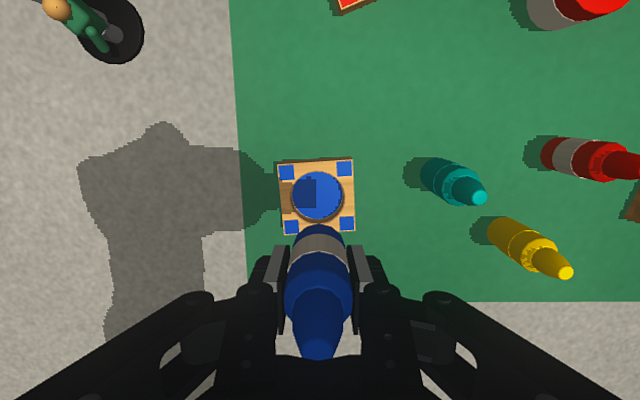

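The blue small holder (centre at (316,195)) is directly below the held dropper. I'll lower it.

step_arm(
  commands=[0.1,0,3,0,0,0,0.1,0.1,0,6.5,0,0,0,0.1,0.1,0,9,0,0,0,0.1,0.1,0,10,0,0,0,0.1,0.1,0,10.5,0,0,0,0.1,0.1,0,10.8,0,0,0,0.1,0.1,0,10.8,0,0,0,0.1,0.1,0,10.8,0,0,0,0.1],
)

```text
clock: 10.8
eef_pos: [438.0, 265.6, 27.9]
tool_rot: [-3.141, -0.002, -0.0]
force: [0.0, -0.6, -0.9]
width: 26.2
gripper_force: 59.1
```

step_arm(
  commands=[0,0.1,0.1,0,0,0,0.1,0,0.1,0.1,0,0,0,0.1,0,0.1,0.1,0,0,0,0.4,0,0.1,0.1,0,0,0,0.7,0,0.1,0.1,0,0,0,1,0,0.1,0.1,0,0,0,1,0,0.1,-3,0,0,0,1,0,0.1,-7,0,0,0,1,0,0.1,-11,0,0,0,1,0,0.1,-13,0,0,0,1],
)

```text
clock: 11.8
eef_pos: [438.5, 264.8, 159.9]
tool_rot: [-3.139, -0.003, -0.0]
force: [0.8, 1.8, -1.3]
width: 85.6
gripper_force: 0.0
```

step_arm(
  commands=[2,4,0,0,0,0,1,3,8,0,0,0,0,1,3,12,0,0,0,0,1,3,16,0,0,0,0,1,3,20,0,0,0,0,1,3,20,0,0,0,0,1,3,20,0,0,0,0,1],
)

```text
clock: 12.5
eef_pos: [467.3, 63.3, 157.0]
tool_rot: [-3.142, 0.0, -0.003]
force: [0.6, 0.5, -0.2]
width: 85.4
gripper_force: 0.0
```

```bash
python3 - <<'E'
from h import *
d=grab('wrist','w5.png'); blobs(d,60); print(ctrl.read_state()['eef_pos'],np.linalg.inv(d['world_to_cam'])[:3,3])
E
```

```text
red [103.3  15.9] [79, 0, 48, 38, 1474] (6, [609.7, 233.5]) (18, [606.7, 226.5]) (46, [599.9, 210.2]) dep [609. 233.   7.]
red [284.9  35.3] [252, 0, 65, 72, 3682] (6, [595.3, 89.4]) (18, [593.0, 88.3]) (46, [587.4, 85.8]) dep [587.  86.  47.]
red [138.5  24.5] [129, 14, 20, 22, 252] (6, [603.4, 206.4]) (18, [600.8, 200.5]) (46, [594.5, 186.8]) dep [601. 201.  18.]
red [86.9 48.6] [77, 39, 21, 20, 245] (6, [585.9, 251.2]) (18, [583.9, 243.5]) (46, [579.3, 225.5]) dep [583. 243.  19.]
red [427.2 168.8] [419, 161, 17, 16, 172] (6, [486.2, -35.2]) (18, [488.3, -31.2]) (46, [493.2, -21.8]) dep [488. -31.  18.]
red [316.9 195.6] [300, 177, 35, 37, 896] (6, [461.5, 64.0]) (18, [464.6, 64.0]) (46, [471.9, 63.9]) dep [479.  64.  73.]
red [448.6 211.4] [417, 181, 64, 62, 3104] (6, [446.0, -58.7]) (18, [449.7, -53.7]) (46, [458.5, -42.1]) dep [446. -59.   6.]
red [503.4 186.7] [495, 180, 17, 15, 167] (6, [469.5, -106.2]) (18, [472.3, -99.2]) (46, [478.8, -83.1]) dep [472. -98.  20.]
red [403.1 242.3] [396, 236, 15, 14, 146] (6, [415.2, -18.4]) (18, [420.2, -15.1]) (46, [431.9, -7.3]) dep [420.
[... 673 characters left out ...]
.9] [55, 196, 16, 13, 164] (6, [456.2, 298.9]) (18, [459.5, 289.2]) (46, [467.3, 266.7]) dep [459. 290.  17.]
blue [105.  218.2] [81, 202, 40, 40, 603] (6, [440.2, 262.6]) (18, [444.2, 254.5]) (46, [453.5, 235.4]) dep [445. 252.  21.]
blue [ 62.3 242.8] [27, 221, 67, 43, 1790] (6, [415.5, 308.0]) (18, [420.5, 297.9]) (46, [432.2, 274.6]) dep [441. 257.  68.]
blue [610.5 232.1] [604, 225, 14, 15, 150] (6, [425.0, -214.6]) (18, [429.6, -203.3]) (46, [440.3, -176.8]) dep [ 430. -203.   19.]
blue [126.  246.6] [119, 241, 15, 12, 143] (6, [411.5, 247.6]) (18, [416.6, 240.1]) (46, [428.7, 222.4]) dep [416. 240.  18.]
[467.37337577  64.694863   156.97036038] [537.63196153  63.06381922 299.35904162]
```

View pics/w5.png

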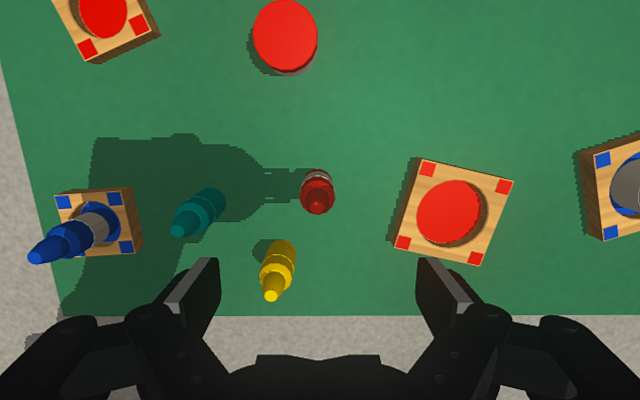

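Blue dropper stands in its well, at (95,225). Red dropper is at (317,195); its neighbours are turquoise (198,212) and yellow (277,268). I'll refine the red dropper's centre from depth, fitting a circle to body points.

```bash
cat >> h.py <<'E'
def cloud(d,u0,u1,v0,v1):
    f=200/np.tan(np.radians(d['vfov'])/2);T=np.linalg.inv(d['world_to_cam'])
    v,u=np.mgrid[v0:v1,u0:u1];z=d['range_z'][v0:v1,u0:u1]
    return np.stack([(u-d['cx'])/f*z,(v-d['cy'])/f*z,z],-1).reshape(-1,3)@T[:3,:3].T+T[:3,3]
E
python3 - <<'E'
from h import *
from scipy.optimize import least_squares as ls
d=grab('wrist'); P=cloud(d,290,345,165,225); 
for a,b,r in((8,46,14),(76,90,0)):
    q=P[(P[:,2]>a)&(P[:,2]<b)]
    if r: print(len(q),ls(lambda c:np.hypot(*(q[:,:2]-c).T)-r,[470,63],loss='soft_l1').x)
    else: print(len(q),q.mean(0))
P=cloud(d,245,325,0,80);q=P[(P[:,2]>42)&(P[:,2]<50)];print('redpot',len(q),q.mean(0),q.min(0),q.max(0))
E
```

```text
255 [472.24974531  63.70278525]
223 [473.08583977  63.60484392  79.0471453 ]
redpot 3637 [587.88916719  85.75118984  45.69136477] [565.12296667  63.07079165  42.29674622] [609.77534595 108.67798781  48.08155706]
```

step_arm(
  commands=[0.5,0,3,0,0,0,1,0.5,0,6,0,0,0,1,0.5,0,9,0,0,0,1,0.5,0,12,0,0,0,1,0.5,0,13.6,0,0,0,1,0.5,0,13.6,0,0,0,1,0.5,0,13.6,0,0,0,1],
)

```text
clock: 13.3
eef_pos: [472.3, 65.5, 21.0]
tool_rot: [-3.141, 0.0, 0.002]
force: [1.0, 0.2, 0.1]
width: 85.5
gripper_force: 0.0
```

step_arm(
  commands=[0,0,0,0,0,0,0.7,0,0,0,0,0,0,0.4,0,0,0,0,0,0,0.1,0,0,0,0,0,0,0.1,0,0,0,0,0,0,0.1,0,0,0,0,0,0,0.1,0,0,0,0,0,0,0.1,0,0,0,0,0,0,0.1],
)

```text
clock: 14.1
eef_pos: [472.8, 64.3, 21.7]
tool_rot: [-3.141, -0.001, -0.0]
force: [0.6, 1.0, 6.6]
width: 26.4
gripper_force: 58.6
```

step_arm(
  commands=[0,0,-2,0,0,0,0.1,0,0,-6,0,0,0,0.1,1,-1,-9,0,0,0,0.1,4,-4,-10,0,0,0,0.1,7,-7,-10,0,0,0,0.1,10,-11,-10,0,0,0,0.1,13,-15,-10,0,0,0,0.1,14.2,-16.4,-10,0,0,0,0.1,14.2,-16.4,-10,0,0,0,0.1,14.2,-16.4,-10,0,0,0,0.1],
)

```text
clock: 15.1
eef_pos: [613.5, 227.4, 120.5]
tool_rot: [3.14, 0.002, -0.0]
force: [0.6, -0.7, -1.1]
width: 26.6
gripper_force: 59.1
```

```bash
python3 - <<'E'
from h import *
d=grab('wrist','w6.png'); blobs(d,60); print(ctrl.read_state()['eef_pos'])
E
```

```text
red [331.9 165.3] [323, 156, 19, 19, 229] (6, [641.6, 216.0]) (18, [643.5, 216.5]) (46, [648.2, 217.8]) dep [644. 216.  18.]
red [314.8 205.4] [289, 176, 55, 70, 2439] (6, [608.8, 229.4]) (18, [612.3, 229.4]) (46, [620.5, 229.1]) dep [609. 229.   5.]
red [275.3 187.2] [266, 178, 20, 19, 224] (6, [624.0, 261.0]) (18, [626.8, 259.4]) (46, [633.3, 255.8]) dep [627. 260.  18.]
red [352.6 219.6] [344, 211, 18, 18, 204] (6, [596.6, 198.4]) (18, [600.7, 199.8]) (46, [610.2, 202.9]) dep [600. 199.  18.]
red [510.7 244.8] [475, 213, 73, 65, 3597] (6, [574.2, 64.7]) (18, [579.3, 72.3]) (46, [591.3, 90.0]) dep [591.  90.  46.]
red [317.8 302.2] [284, 252, 69, 109, 5706] (6, [519.3, 227.0]) (18, [527.0, 227.1]) (46, [545.0, 227.1]) dep [621. 227. 165.]
red [612.4 341. ] [604, 335, 18, 13, 149] (6, [478.4, -44.8]) (18, [488.0, -32.0]) (46, [510.4, -2.3]) dep [488. -31.  18.]
red [620.  373.7] [593, 351, 47, 46, 1508] (6, [441.5, -61.1]) (18, [452.9, -47.6]) (46, [479.3, -16.1]) dep [441. -62.   5.]
[613.34891438 226.45067285 120.61414609]
```

View pics/w6.png

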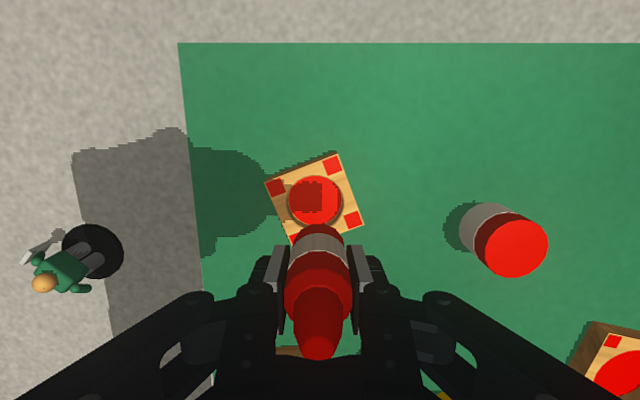

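The red small holder's centre is at (613.8,229.6), so I'll shift about 2 mm in y and lower.

step_arm(
  commands=[0,-0.2,3,0,0,0,0.1,0,-0.2,5.5,0,0,0,0.1,0,-0.2,7.5,0,0,0,0.1,0,-0.2,8.6,0,0,0,0.1,0,-0.2,9.0,0,0,0,0.1,0,-0.2,9.3,0,0,0,0.1,0,-0.2,9.3,0,0,0,0.1,0,-0.2,9.3,0,0,0,0.1],
)

```text
clock: 15.95
eef_pos: [614.9, 230.4, 28.9]
tool_rot: [-3.141, -0.001, 0.0]
force: [0.0, 0.1, -1.0]
width: 26.4
gripper_force: 59.1
```

step_arm(
  commands=[0,0,0.1,0,0,0,0.1,0,0,0.15,0,0,0,0.1,0,0,0.15,0,0,0,0.4,0,0,0.15,0,0,0,0.7,0,0,0.15,0,0,0,1,0,0,0.15,0,0,0,1,0,0,-3,0,0,0,1,0,0,-7,0,0,0,1,0,0,-11,0,0,0,1,0,0,-12,0,0,0,1],
)

```text
clock: 16.95
eef_pos: [617.2, 231.1, 152.8]
tool_rot: [-3.139, -0.008, -0.0]
force: [0.5, 0.4, 0.6]
width: 85.3
gripper_force: 0.0
```

step_arm(
  commands=[-0.7,4,0,0,0,0,1,-1.4,8,0,0,0,0,1,-2.1,12,0,0,0,0,1,-2.6,14.4,0,0,0,0,1,-2.6,14.4,0,0,0,0,1,-2.6,14.4,0,0,0,0,1],
)

```text
clock: 17.55
eef_pos: [588.2, 86.1, 147.7]
tool_rot: [-3.141, 0.0, -0.001]
force: [-0.4, 0.4, 0.2]
width: 85.5
gripper_force: 0.0
```

```bash
python3 - <<'E'
from h import *
d=grab('wrist','w7.png'); blobs(d,1000); print(ctrl.read_state()['eef_pos'])
P=cloud(d,250,400,120,300);q=P[(P[:,2]>42)&(P[:,2]<50)];print('redpot',len(q),q.mean(0),q.min(0),q.max(0))
E
```

```text
red [115.1 171.3] [83, 141, 63, 52, 2039] (6, [606.9, 262.6]) (18, [609.1, 255.2]) (46, [614.2, 237.7]) dep [619. 223.  70.]
red [317.6 202.4] [289, 173, 58, 59, 2671] (6, [578.6, 86.1]) (18, [581.9, 86.1]) (46, [589.8, 86.1]) dep [590.  86.  47.]
[588.36008972  87.38306285 147.67185052]
redpot 2610 [588.89596118  85.94201794  45.63436851] [565.67480771  63.26160911  42.10711833] [610.89254302 108.3020165   47.7285258 ]
```

View pics/w7.png

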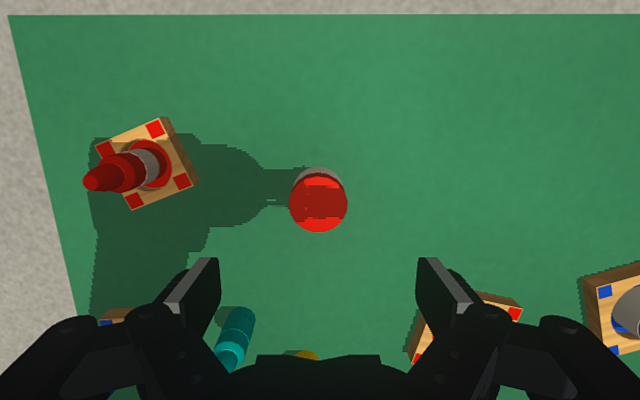

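Red dropper stands in its well, at (145,168). The red pot, lid at (318,203), is right under the gripper, so I'll grip it.

step_arm(
  commands=[0,0,3,0,0,0,1,0,0,6,0,0,0,1,0,0,9,0,0,0,1,0,0,11.5,0,0,0,1,0,0,13.2,0,0,0,1,0,0,13.2,0,0,0,1,0,0,13.2,0,0,0,1],
)

```text
clock: 18.3
eef_pos: [588.5, 87.7, 15.8]
tool_rot: [-3.141, 0.0, 0.002]
force: [0.1, 0.7, 1.2]
width: 85.6
gripper_force: 0.0
```

step_arm(
  commands=[0,0,0,0,0,0,0.7,0,0,0,0,0,0,0.4,0,0,0,0,0,0,0.3,0,0,0,0,0,0,0.3,0,0,0,0,0,0,0.3,0,0,0,0,0,0,0.3,0,0,0,0,0,0,0.3],
)

```text
clock: 19.0
eef_pos: [589.2, 86.5, 17.3]
tool_rot: [-3.141, -0.002, 0.0]
force: [-1.0, 0.0, 6.1]
width: 44.9
gripper_force: 61.1
```

step_arm(
  commands=[0,0,-2,0,0,0,0.3,0,0,-5,0,0,0,0.3,-2,2,-6,0,0,0,0.3,-5,5,-6,0,0,0,0.3,-8,8,-6,0,0,0,0.3,-11,11,-6,0,0,0,0.3,-13.5,13.6,-6,0,0,0,0.3,-14.3,14.4,-6,0,0,0,0.3,-14.3,14.4,-6,0,0,0,0.3,-14.3,14.4,-6,0,0,0,0.3],
)

```text
clock: 20.0
eef_pos: [447.0, -57.1, 76.3]
tool_rot: [-3.141, -0.002, 0.001]
force: [-0.7, 0.4, -0.6]
width: 44.6
gripper_force: 61.2
```

step_arm(
  commands=[0,0,2,0,0,0,0.3,0,0,4,0,0,0,0.3,0,0,4.7,0,0,0,0.3,0,0,5.1,0,0,0,0.3,0,0,5.3,0,0,0,0.3,0,0,5.3,0,0,0,0.3,0,0,5.3,0,0,0,0.3],
)

```text
clock: 20.7
eef_pos: [447.1, -56.0, 23.2]
tool_rot: [-3.141, -0.002, 0.003]
force: [-1.7, -0.1, 7.6]
width: 44.9
gripper_force: 62.2
```

step_arm(
  commands=[0,0,0,0,0,0,0.6,0,0,0,0,0,0,0.8,0,0,0,0,0,0,1,0,0,0,0,0,0,1,0,0,-3,0,0,0,1,0,0,-7,0,0,0,1,0,0,-12,0,0,0,1,0,0,-16,0,0,0,1,0,0,-20,0,0,0,1,0,0,-24,0,0,0,1],
)

```text
clock: 21.7
eef_pos: [444.9, -57.6, 264.6]
tool_rot: [-3.142, 0.0, -0.0]
force: [2.0, 0.6, -0.7]
width: 85.0
gripper_force: 0.0
```

step_arm(
  commands=[0,0,-3,0,0,0,1,0,0,-3,0,0,0,1,0,0,-3,0,0,0,1],
)

```text
clock: 22.0
eef_pos: [445.4, -57.4, 293.1]
tool_rot: [-3.141, -0.001, 0.001]
force: [-0.1, 1.3, -0.5]
width: 85.2
gripper_force: 0.0
```

```bash
python3 - <<'E'
from h import *
d=grab('wrist','w8.png'); print(ctrl.read_state()['eef_pos'],ctrl.read_state()['clock'])
d=grab('top')
P=cloud(d,180,450,130,260)
for n,x,y,h in(('rs',613.8,229.6,86),('bs',438,264.2,86),('rl',446.2,-57.1,52),('bl',473.5,-225.6,52)):
    q=P[(np.hypot(P[:,0]-x,P[:,1]-y)<45)&(P[:,2]>(h-8))];print(n,len(q),(q.mean(0)-[x,y,h]).round(1) if len(q) else '')
d=grab('scene','s2.png')
im=cv2.imread('pics/s2.png');cv2.imwrite('pics/s2c.png',cv2.resize(im[120:300,160:480],None,fx=2.4,fy=2.4,interpolation=cv2.INTER_CUBIC))
E
```

```text
[444.75098336 -57.27891793 292.32179035] 22.05
rs 24 [-0.2  0.2 -2.3]
bs 26 [-1.3 -1.4 -0.6]
rl 3511 [ -3.8   1.7 640.8]
bl 244 [-2.2 -0.3 -0.1]
```

View pics/w8.png

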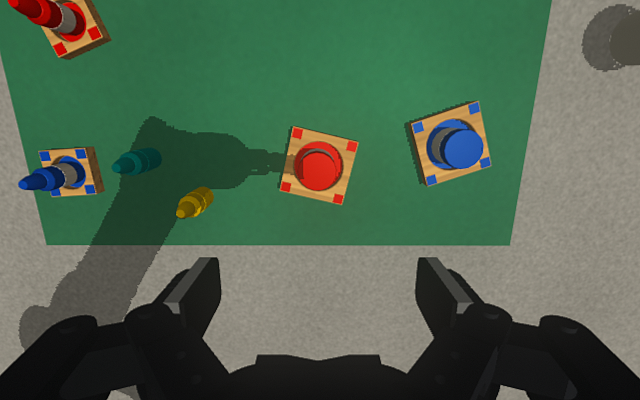

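View pics/s2c.png

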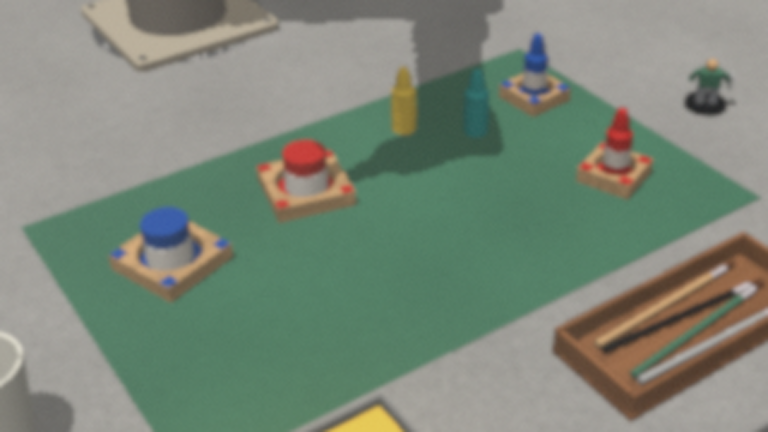

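All four stand upright in their own wells: red pot at (318,165) and blue pot at (460,148) in the wrist view, and both droppers in the small holders. The cup and miniature are where they were, and the arm is clear.

```bash
python3 - <<'E'
from h import *
d=grab('wrist');P=cloud(d,270,370,120,210);q=P[(P[:,2]>48)&(P[:,2]<56)];print(len(q),q.mean(0)-[446.2,-57.1,52])
print(ctrl.finish_job())
E
```

```text
1167 [ 0.51571151  1.33341378 -0.4044538 ]
the job is handed in; nothing more can be done
None
```

All four paints stand upright in their matching holders, each about 2 mm or less off centre by camera; the cup and miniature look undisturbed, and the job is handed in at about 22 s, though no verdict was shown.

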